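Fold up the instrument case and hold the amplifier board in its corner

ROBOT

A 6-joint arm with a two-finger parallel gripper is mounted at the origin on the work surface. World frame = base frame: x ahead of the robot, y to its left, z up, the work surface at z = 0. Lengths are in m, angles in degrees, forces in N, time in s.
With the tool pointing down it reaches from about 0.375 to 0.9 m from the base axis. Payload 3.1 kg.
Tool frame: the origin (TCP) lies at the very end of the fingers, on their centre line; the grasp point (between the pads) lies 19 mm behind it; z points along the fingers, y is the direction in which the jaws open and shut (so a half turn about z gives the same grasp; the last joint's range is limited). The gripper opens to 87 mm and grips with 3 to 60 N. Pads are 19 mm wide; open, the fingers measure 117 mm over their backs; the gripper's body (75 mm by 190 mm) begins 51 mm behind the grasp point.
Start: joints at [-73.654, 30.224, 82.088, -0, 67.689, -10.227], TCP at [0.28, -0.559, 0.223] pointing down, gripper open.
Joint ranges: [-176.69, 176.69], [-43.24, 126.21], [12.49, 139.97], [-82, 262], [0, 151.66], [-163.58, 163.58]. Speed limits (degrees/s): [159.86, 159.86, 180, 180, 180, 180].

INTERFACE

Orientations are given as a 3x3 rotation matrix whose columns are the frame's x, y, z axes.
In Python, from rig import readout, capture, camera_model, bot, spot_in, regions_of gives the robot as it stands.
- The arm moves only by the tool send_rows, never from a script. Its argument "moves" is a list that holds one entry, the list of rows, each a list of 7 numbers: the turn, a rotation vector about the tool's x, y, z in degrees, then the shift along the tool's x, y, z in cm, then the opening, from -1 (shut) to 1 (fully open). A call has exactly 5 rows; each row shifts and turns the commanded pose from where the row before left it, along the tool's axes as they then stand; what a row does not reach is not made up. A row lasts 1/10 s, in which the tool goes at most 50 mm and 8.59 degrees, less where a joint would pass 70% of its speed; a pose out of reach is approached as far as the arm can. A call with a gripper value outside its range is refused whole. The fingers move at their own pace and stop on an object; the grip force is fixed at half the most. Time passes only in rows, so rows that do not move let the fingers close, or fill a call up. It gives the time, the measured TCP pose, the force and the opening at its end, in the units of the state.
- readout.read_state(): the state, without advancing time (a new reading comes with each control period).
- capture(name): name is "scene" or "top"; returns the picture (420x560x3 uint8, blue, green, red); there is no depth.
- camera_model(name): a dict with "camera_matrix" (3x3 intrinsics, pixels), "pose" (4x4, takes a point from camera to world coordinates). Camera axes: x right, y up, looking along -z (the intrinsics and any distortion apply to the point x, -y, -z); pixel columns grow to the right and rows downward; lengths in m; the calibration is good to about 2 mm. A picture is of the moment at which its call begins. camera_model takes no time and is no camera call.
- bot.hand_in(): hands the job in, once; it reports no verdict.
Trained networks look in the newest picture that a camera, given by its name, has taken for a name from the list of things; names that differ only in an ending like _2 or _b are one class to them, and where a whole thing is asked for, a point or a joint stands for the part that bears it (a point fixed in the world has none). Each returns a list of dicts, best first, with "p" (0 to 1); they miss things now and then, are a little off and sometimes report something else, mostly with a low value. They report only what shows in the picture. A call takes as long as a camera call. They do not tell look-alikes from the thing itself.
- spot_in(camera, thing): "location" ([x, y, z] in m, in world coordinates, good to about 4 mm: the middle of the surface that is visible of it).
- regions_of(camera, thing): "mask" (420x560 bool, what is visible of it).
The state is a dict: "time_s": time; "joint_positions": joint angles; "qvel": joint speeds; "tau": joint torques, N m; "position": TCP position; "tcp_rot": TCP orientation; "force": force on the tool from outside, world axes, zero at the start; "moment": the same for the moment, N m; "opening": opening from 0.0 (shut) to 1.0 (fully open).
Only numpy, scipy, OpenCV 4.12 (cv2) and the standard library are available. Lean on these libraries where they do the work, as an engineer would, in place of code of your own. Each camera call takes 0.05 s, during which the arm holds its last target. There are 200 camera calls.

TASK

Fold both hinged walls of the aluminium instrument case up until they stand fully upright, then lift the circuit board into the case by its heat sink, with its standoffs on the case floor, and press it squarely into the corner between those two walls. Finish still gripping the board and pushing it gently but firmly against both walls at once, as if someone were about to drive the fixing screws; do not let go or force the walls back open, and leave the multimeter, solder spool and screwdriver where they are.

Things in the scene. Friction and masses are not known exactly. Their poses are not given: they have to be found in the camera images.
- case: Plain aluminium case fixed to the bench. Origin: centre of its underside, on the bench. Inner floor 150 (its x) by 140 (its y) mm, floor plate 4 mm thick. Walls 45 mm high above the floor top, 4 mm thick. The -x and +y walls are fixed upright; the +x (far) and -y (side) walls are hinged along the floor's edges and start half open, leaning outward.
- case_corner (a point): Point on the top of the case floor (4 mm above the bench) in the inner corner where the two hinged walls meet when upright: case x +75, y -70 mm. Axes as the case.
- far_wall (a joint): Far wall hinge angle, rad: 0 flat outward on the bench, 1.571 upright, where a stop ends its travel. Hinge line along case y at case x +75 mm, 4 mm above the bench; upright, the wall's inner face stands on that line. 45 mm from hinge to free edge, 140 mm long. Stiff hinge: stays where left; about 6 N square to the wall at its free edge moves it.
- side_wall (a joint): Side wall hinge angle, rad; same meaning, stop and stiffness as the far wall. Hinge line along case x at case y -70 mm, 4 mm above the bench. 45 mm from hinge to free edge, 150 mm long.
- far_wall_edge (a point): Middle of the far wall's free edge (mid-thickness, 2 mm from either face). Axes turn with the wall. To raise the wall, push this edge from outside, inward and upward on the arc about the hinge; a purely level push can jam while the wall leans low.
- side_wall_edge (a point): Middle of the side wall's free edge (mid-thickness, 2 mm from either face). Its axes turn with the wall.
- board_grip (a point): Centre (half-way up) of the finned aluminium heat sink, 30 (x) by 40 (y) by 30 mm high, on the middle of the circuit board. x along the board's long side, z up. Board 100 (x) by 80 (y) by 4 mm on four 6 mm standoffs, 0.11 to 0.22 kg: standoff feet 25 mm, board top 15 mm below this point. Slides easily on the case metal. Starts on the bench left of the case.
- multimeter: Bystander: red and black multimeter 130 by 70 by 32 mm lying left of the board. Origin: centre of its underside.
- solder_spool: Bystander: grey spool 54 mm across, 40 mm high, beyond the board. Origin: centre of its underside.
- screwdriver: Bystander: yellow-handled screwdriver lying to the right of the case. Origin: on its underside, near mid-length.
Mind the look-alikes: they are no part of the job. What is shaped like the part that bears board_grip but white is not meant.

How it is judged:
By the outcome, as a careful person would: the job done as asked, in the order asked, and still so for the second after the job is handed in, while the arm keeps its last pose, push and grip.
It also fails if it takes over 67 s, if anything falls off the work surface, if the arm or the gripper's body presses on something with over 40 N, if the wrist force passes 120 N, or if a joint passes its speed limit or range.

## Working session

There is one attempt and no reset: what is moved stays moved. The work goes in short steps, Python scripts to look and compute and a tool call to move; the robot and the scene stay as the last step left them, time stands still between calls to the robot, and variables do not carry over. Pictures are saved under pics/ and viewed, about 8 in all and at most 12, crops included, and the job is handed in when it is done.

Besides the shell and the picture viewer there is one more tool, called as name(argument=value, ...), one argument or row to a line, values as JSON. send_rows: Moves the arm, as the interface text tells. Its arguments: {"type":"object","properties":{"moves":{"type":"array","items":{"type":"array","items":{"type":"array","items":{"type":"number"}}}}},"required":["moves"]}

```bash
ls; mkdir -p pics
python3 - <<'E'
from rig import readout, capture, camera_model, bot, spot_in, regions_of
import cv2, numpy as np
s=readout.read_state(); print({k:np.round(v,3).tolist() for k,v in s.items()})
for c in ("scene","top"):
    im=capture(c); cv2.imwrite(f"pics/{c}0.png",im)
    m=camera_model(c); print(c,np.round(m["camera_matrix"],1).tolist(),np.round(m["pose"],3).tolist(),[k for k in m])
    for t in ("case","board_grip","far_wall","side_wall","multimeter","solder_spool","screwdriver"):
        print(t,[(np.round(d["location"],3).tolist(),round(d["p"],2)) for d in spot_in(c,t)])
E
```

```text
pics
{'time_s': 0.0, 'joint_positions': [-73.653, 30.277, 82.158, -0.0, 67.686, -10.228], 'qvel': [0.134, -0.047, -0.046, -0.08, 0.0, -0.018], 'tau': [-0.001, -44.004, -17.659, 0.063, 0.058, -0.0], 'position': [0.279, -0.558, 0.222], 'tcp_rot': [[0.894, 0.447, -0.001], [0.447, -0.894, 0.002], [0.0, -0.002, -1.0]], 'force': [0.302, 0.033, 0.172], 'moment': [-0.062, -0.048, -0.027], 'opening': 1.006}
scene [[403.2, 0.0, 284.9], [0.0, 403.2, 207.5], [0.0, 0.0, 1.0]] [[0.831, -0.407, 0.38, 0.963], [0.557, 0.586, -0.589, -0.615], [0.017, 0.701, 0.713, 0.821], [0.0, 0.0, 0.0, 1.0]] ['camera_matrix', 'pose']
case [([0.523, -0.051, 0.004], 0.96)]
board_grip [([0.611, 0.198, 0.011], 0.96), ([0.396, 0.099, 0.011], 0.94), ([0.463, 0.243, 0.009], 0.91), ([0.313, 0.242, 0.012], 0.83), ([0.509, -0.407, 0.024], 0.16)]
far_wall [([0.62, -0.068, 0.021], 0.76)]
side_wall [([0.516, -0.141, 0.026], 0.81), ([0.751, 0.159, 0.04], 0.33)]
multimeter [([0.512, 0.403, 0.034], 0.85)]
solder_spool [([0.754, 0.161, 0.038], 0.62)]
screwdriver [([0.51, -0.406, 0.024], 0.92)]
top [[487.8, 0.0, 279.6], [0.0, 487.8, 208.1], [0.0, 0.0, 1.0]] [[0.012, 0.978, -0.208, 0.235], [-1.0, 0.012, 0.001, 0.021], [0.003, 0.208, 0.978, 1.426], [0.0, 0.0, 0.0, 1.0]] ['camera_matrix', 'pose']
case [([0.533, -0.068, 0.003], 0.92)]
board_grip [([0.387, 0.113, 0.013], 0.97), ([0.31, 0.251, 0.009], 0.94), ([0.608, 0.206, 0.009], 0.66), ([0.449, 0.253, 0.011], 0.65)]
far_wall [([0.618, -0.066, 0.017], 0.94)]
side_wall [([0.51, -0.14, 0.02], 0.81)]
multimeter [([0.506, 0.416, 0.032], 0.69)]
solder_spool [([0.739, 0.168, 0.039], 0.54)]
screwdriver [([0.5, -0.403, 0.021], 0.8)]
```

View pics/scene0.png

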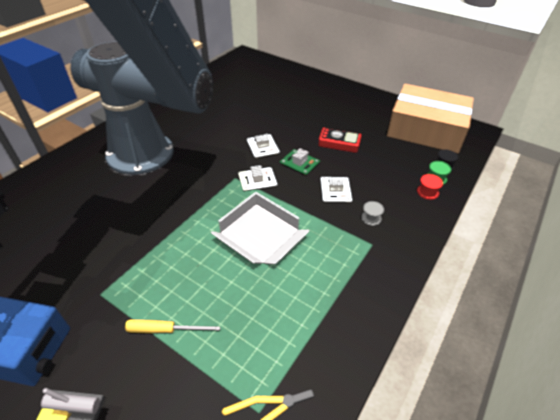

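View pics/top0.png

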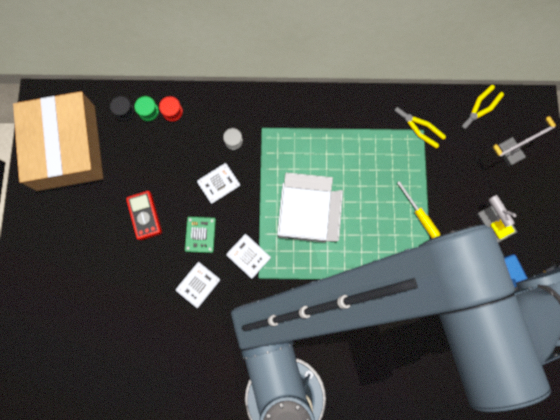

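```bash
cat > h.py <<'E'
import numpy as np, cv2
from rig import readout, capture, camera_model, bot, spot_in, regions_of
def ray(c,uv,z):
    m=camera_model(c); K,P=m["camera_matrix"],np.array(m["pose"])
    uv=np.atleast_2d(uv).astype(float)
    d=np.c_[(uv[:,0]-K[0][2])/K[0][0],-(uv[:,1]-K[1][2])/K[1][1],-np.ones(len(uv))]@P[:3,:3].T
    o=P[:3,3]; t=(z-o[2])/d[:,2]
    return o+d*t[:,None]
def proj(c,X):
    m=camera_model(c); K,P=m["camera_matrix"],np.array(m["pose"])
    p=(np.atleast_2d(X)-P[:3,3])@P[:3,:3]
    return np.c_[K[0][0]*p[:,0]/-p[:,2]+K[0][2],K[1][1]*-p[:,1]/-p[:,2]+K[1][2]]
def rz(a): a=np.radians(a); return np.array([[np.cos(a),-np.sin(a),0],[np.sin(a),np.cos(a),0],[0,0,1]])
def crop(im,u,v,w,h,k): return cv2.resize(im[v:v+h,u:u+w],None,fx=k,fy=k,interpolation=cv2.INTER_CUBIC)
E
python3 - <<'E'
from h import *
a=cv2.imread("pics/top0.png"); b=cv2.imread("pics/scene0.png")
for c in("top","scene"):
    ms=regions_of(c,"board_grip"); im=a if c=="top" else b
    for d in ms:
        m=d["mask"]; ys,xs=np.nonzero(m)
        pts=ray(c,np.c_[xs,ys],0.010)[:,:2].astype(np.float32)
        hsv=cv2.cvtColor(im,cv2.COLOR_BGR2HSV)[m]
        print(c,round(d["p"],2),m.sum(),(xs.mean().round(),ys.mean().round()),"sat",hsv[:,1].mean().round(),cv2.minAreaRect(pts))
    for t in("case","far_wall","side_wall"):
        for d in regions_of(c,t)[:1]:
            ys,xs=np.nonzero(d["mask"]); print(c,t,d["mask"].sum(),xs.min(),xs.max(),ys.min(),ys.max()); np.save(f"{c}_{t}.npy",d["mask"])
A=crop(a,265,160,100,100,4);B=crop(b,205,175,112,100,4)
C=crop(a,170,160,112,150,2); D=crop(b,235,125,130,80,2)
W=np.zeros((600,800,3),np.uint8)
W[:400,:400]=A; W[:400,400:800]=B[:,:400]; W[400:600,:224]=C[100:300]; W[400:560,400:660]=D
cv2.imwrite("pics/crop1.png",W)
E
```

```text
top 0.92 1023 (np.float64(200.0), np.float64(235.0)) sat 79.0 ((0.4540618658065796, 0.25492987036705017), (0.10375382751226425, 0.08689497411251068), 0.6840243935585022)
top 0.89 941 (np.float64(248.0), np.float64(256.0)) sat 4.0 ((0.39253753423690796, 0.11061270534992218), (0.10054568201303482, 0.07942478358745575), 48.31473922729492)
top 0.86 997 (np.float64(198.0), np.float64(285.0)) sat 4.0 ((0.30728617310523987, 0.252363920211792), (0.08376811444759369, 0.10317886620759964), 52.03862380981445)
top 0.65 835 (np.float64(218.0), np.float64(183.0)) sat 5.0 ((0.6101134419441223, 0.20498761534690857), (0.08114668726921082, 0.09849902987480164), 34.201045989990234)
top case 3645 277 341 174 241
top far_wall 671 285 331 173 190
top side_wall 596 327 341 191 240
scene 0.97 652 (np.float64(335.0), np.float64(190.0)) sat 3.0 ((0.6107300519943237, 0.20314575731754303), (0.08157142251729965, 0.10107320547103882), 33.981468200683594)
scene 0.86 643 (np.float64(256.0), np.float64(178.0)) sat 3.0 ((0.38630813360214233, 0.11381939053535461), (0.09922853857278824, 0.10146231204271317), 49.79987716674805)
scene 0.82 448 (np.float64(262.0), np.float64(146.0)) sat 4.0 ((0.30920881032943726, 0.25251561403274536), (0.07966502755880356, 0.10394542664289474), 53.920013427734375)
scene 0.73 613 (np.float64(300.0), np.float64(161.0)) sat 86.0 ((0.4543410837650299, 0.25734269618988037), (0.1017611026763916, 0.108266681432724), 87.8781509399414)
scene case 3995 212 305 193 263
scene far_wall 361 265 304 231 263
scene side_wall 245 213 260 232 262
```

View pics/crop1.png

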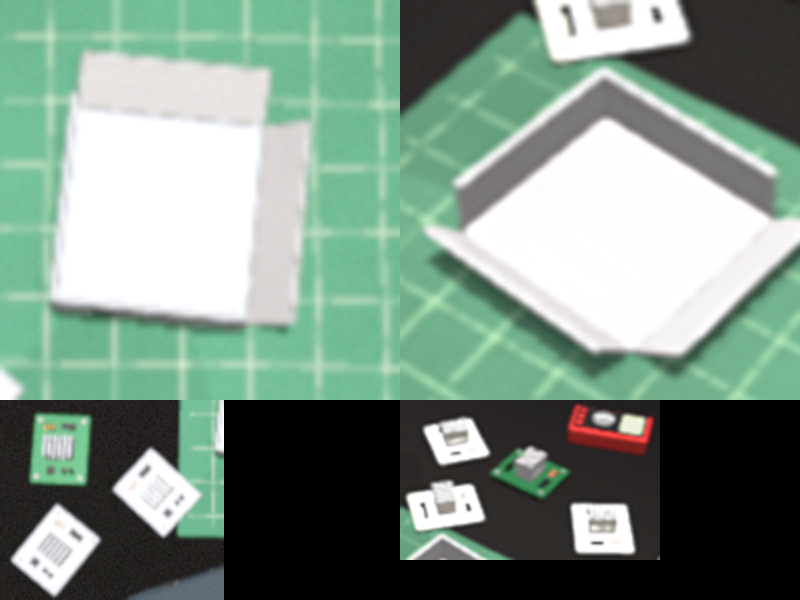

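The job is the green board: top (200,235), scene (300,160). The white look-alikes are at top (218,183), (248,256) and (198,285). They are the same shape but white, so they are excluded, and the crop confirms this. Next I fit the case and board poses.

Run:
```python
from h import *
from scipy.optimize import least_squares
def w(p,far,s,t=0.0): # point at free edge; s along wall, t=thickness outward
    a=p[3] if far else p[4]; r=45e-3; 
    out=r*np.cos(a)+t*np.sin(a); up=4e-3+r*np.sin(a)-t*np.cos(a)
    return [.075+out,s,up] if far else [s,-.070-out,up]
def pts(p):
    return [("top",[.075,-.07,.004],(262,125)),("top",w(p,1,.07),(80,52)),("top",w(p,1,-.07),(270,68)),
     ("top",w(p,0,.075),(310,122)),("top",w(p,0,-.075),(294,326)),
     ("scene",[-.075,.07,.004],(205,118)),("scene",[-.075,-.07,.004],(65,232)),("scene",[.075,.07,.004],(370,215)),
     ("scene",[-.079,.074,.049],(205,68)),("scene",w(p,0,-.075),(25,230)),("scene",w(p,0,.075),(195,352)),("scene",w(p,1,-.07),(284,354))]
def f(p):
    r=[]
    for c,X,q in pts(p):
        o=(265,160) if c=="top" else (205,175)
        uv=np.array([(q[0]+.5)/4-.5+o[0],(q[1]+.5)/4-.5+o[1]])
        r.append(proj(c,rz(p[2])@np.array(X)+[p[0],p[1],0])[0]-uv)
    return np.ravel(r)
s=least_squares(f,[.52,-.065,-5,.8,.8],loss="soft_l1",x_scale=[.01,.01,1,.1,.1]); print(s.x.round(4)); print(f(s.x).reshape(-1,2).round(1).tolist())
p=s.x
for n,X in(("far edge",w(p,1,0)),("side edge",w(p,0,0)),("corner",[.075,-.07,.004])): print(n,X,(rz(p[2])@X+[p[0],p[1],0]).round(4))
# board: green pixels corners
for c in("top","scene"):
    im=cv2.imread(f"pics/{c}0.png"); d=max(regions_of(c,"board_grip"),key=lambda d:cv2.cvtColor(im,cv2.COLOR_BGR2HSV)[d["mask"]][:,1].mean())
    m=d["mask"]; ys,xs=np.nonzero(m); mm=cv2.erode(m.astype(np.uint8),np.ones((3,3)))
    def g(b):
        q=np.array([[x,y,.0] for x,y in((.05,.04),(.05,-.04),(-.05,-.04),(-.05,.04))])@rz(b[2]).T+[b[0],b[1],.010]
        h=np.array([[x,y,z] for x in(-.015,.015) for y in(-.02,.02) for z in(.01,.04)])@rz(b[2]).T+[b[0],b[1],0]
        M=np.zeros(m.shape,np.uint8); k=8
        for P in(q,q-[0,0,.004],h): cv2.fillConvexPoly(M,cv2.convexHull((proj(c,P)*16).astype(np.int32)),255,lineType=cv2.LINE_AA,shift=4)
        return np.abs(M/255.-m).sum()
    from scipy.optimize import minimize
    r=min((minimize(g,[.454,.252,y],method="Nelder-Mead",options=dict(initial_simplex=[[.454,.252,y],[.458,.252,y],[.454,.256,y],[.454,.252,y+3]])) for y in(-6,-3,0,3)),key=lambda r:r.fun)
    print(c,"board",r.x.round(4),r.fun,m.sum())
```

```text
[ 0.5214 -0.0526 -5.2194  0.5763  0.7376]
[[-0.5, 0.6], [-0.0, -0.1], [-0.6, 0.6], [-0.2, 0.0], [-0.1, -0.7], [0.2, 0.1], [0.0, 0.0], [0.4, 1.1], [-0.5, -0.2], [-0.4, 0.3], [0.5, 0.0], [-0.8, 0.5]]
far edge [np.float64(0.1127330038641558), 0, np.float64(0.02851979647932671)] [ 0.6337 -0.0628  0.0285]
side edge [0, np.float64(-0.10330316813106699), np.float64(0.0342638231628769)] [ 0.5121 -0.1555  0.0343]
corner [0.075, -0.07, 0.004] [ 0.5898 -0.1291  0.004 ]
top board [ 0.4539  0.2544 -0.6122] 45.09803921568627 1023
scene board [ 0.4542  0.2533 -1.7903] 37.91372549019608 613
```

send_rows(
  moves=[
    [[0, 0, 7.95, 0, 0, 0, -1], [0, 0, 7.95, 0, 0, 0, -1], [0, 0, 7.95, 0, 0, 0, -1], [0, 0, 7.95, 0, 0, 0, -1], [0, 0, 0, 0, 0, 0, -1]],
  ],
)

```text
time_s: 1.8
position: [0.2796, -0.559, 0.2226]
tcp_rot: [[0.996, -0.091, 0.0], [-0.091, -0.996, -0.0], [0.0, 0.0, -1.0]]
force: [-0.1, 0.3, -0.7]
opening: 0.629
```

send_rows(
  moves=[
    [[0, 0, 0, 2.2, -3.5, 0, -1], [0, 0, 0, 2.2, -3.5, 0, -1], [0, 0, 0, 2.2, -3.5, 0, -1], [0, 0, 0, 2.2, -3.5, 0, -1], [0, 0, 0, 2.2, -3.5, 0, -1]],
  ],
)

```text
time_s: 2.3
position: [0.4059, -0.3934, 0.2227]
tcp_rot: [[0.996, -0.088, 0.0], [-0.088, -0.996, -0.0], [0.0, 0.0, -1.0]]
force: [0.3, -1.0, 1.5]
opening: 0.175
```

send_rows(
  moves=[
    [[0, 0, 0, 2.2, -3.5, 0, -1], [0, 0, 0, 2.2, -3.5, 0, -1], [0, 0, 0, 2.2, -3.5, 0, -1], [0, 0, 0, 2.2, -3.5, 0, -1], [0, 0, 0, 2.2, -3.5, 0, -1]],
  ],
)

```text
time_s: 2.8
position: [0.5315, -0.229, 0.2227]
tcp_rot: [[0.996, -0.088, 0.0], [-0.088, -0.996, -0.0], [0.0, 0.0, -1.0]]
force: [0.6, -1.1, 0.2]
opening: 0.007
```

send_rows(
  moves=[
    [[0, 0, 0, 2.2, -3.5, 0, -1], [0, 0, 0, 2.2, -3.5, 0, -1], [0, 0, 0, 2.2, -3.5, 0, -1], [0, 0, 0, 2.2, -3.5, 0, -1], [0, 0, 0, 2.2, -3.5, 0, -1]],
  ],
)

```text
time_s: 3.3
position: [0.6569, -0.0646, 0.2226]
tcp_rot: [[0.996, -0.087, 0.0], [-0.087, -0.996, -0.0], [0.0, 0.0, -1.0]]
force: [0.1, -1.2, -0.9]
opening: 0.008
```

send_rows(
  moves=[
    [[0, 0, 0, 0, 0, 4.2, -1], [0, 0, 0, 0, 0, 4.2, -1], [0, 0, 0, 0, 0, 4.2, -1], [0, 0, 0, 0, 0, 4.2, -1], [0, 0, 0, 0, 0, 4.1, -1]],
  ],
)

```text
time_s: 3.8
position: [0.6561, -0.0661, 0.012]
tcp_rot: [[0.996, -0.087, 0.0], [-0.087, -0.996, -0.0], [0.0, 0.0, -1.0]]
force: [0.3, 1.2, 0.0]
opening: 0.006
```

send_rows(
  moves=[
    [[0, 0, 0, 0, 0, 0, -1], [0, 0, 0, -0.6, 0, 0, -1], [0, 0, 0, -0.5, 0, 0, -1], [0, 0, 0, -0.25, 0, -0.35, -1], [0, 0, 0, -0.25, 0, -0.35, -1]],
  ],
)

```text
time_s: 4.3
position: [0.6436, -0.0656, 0.0236]
tcp_rot: [[0.996, -0.091, 0.009], [-0.091, -0.996, -0.002], [0.01, 0.001, -1.0]]
force: [5.2, 0.2, -2.5]
opening: 0.007
```

send_rows(
  moves=[
    [[0, 0, 0, -0.2, 0, -0.2, -1], [0, 0, 0, -0.25, 0, -0.2, -1], [0, 0, 0, -0.25, 0, -0.2, -1], [0, 0, 0, -0.25, 0, -0.2, -1], [0, 0, 0, -0.3, 0, -0.15, -1]],
  ],
)

```text
time_s: 4.8
position: [0.6344, -0.0649, 0.0339]
tcp_rot: [[0.996, -0.092, 0.016], [-0.092, -0.996, -0.003], [0.016, 0.002, -1.0]]
force: [9.0, 0.6, 1.4]
opening: 0.007
```

send_rows(
  moves=[
    [[0, 0, 0, -0.3, 0, -0.1, -1], [0, 0, 0, -0.3, 0, -0.1, -1], [0, 0, 0, -0.3, 0, -0.1, -1], [0, 0, 0, -0.3, 0, -0.05, -1], [0, 0, 0, -0.3, 0, 0, -1]],
  ],
)

```text
time_s: 5.3
position: [0.6202, -0.0641, 0.0382]
tcp_rot: [[0.996, -0.091, 0.018], [-0.091, -0.996, -0.004], [0.018, 0.003, -1.0]]
force: [7.2, -0.8, 3.5]
opening: 0.003
```

send_rows(
  moves=[
    [[0, 0, 0, -0.3, 0, 0.05, -1], [0, 0, 0, -0.3, 0, 0.05, -1], [0, 0, 0, -0.3, 0, 0.05, -1], [0, 0, 0, -0.3, 0, 0, -1], [0, 0, 0, -0.3, 0, 0, -1]],
  ],
)

```text
time_s: 5.8
position: [0.6106, -0.0633, 0.0365]
tcp_rot: [[0.995, -0.093, 0.03], [-0.093, -0.996, -0.006], [0.03, 0.003, -1.0]]
force: [19.2, 1.6, -7.0]
opening: 0.007
```

send_rows(
  moves=[
    [[0, 0, 0, -0.2, 0, 0, -1], [0, 0, 0, -0.2, 0, 0, -1], [0, 0, 0, -0.2, 0, 0, -1], [0, 0, 0, 0, 0, 0, -1], [0, 0, 0, 0, 0, 0, -1]],
  ],
)

```text
time_s: 6.3
position: [0.6104, -0.0638, 0.0372]
tcp_rot: [[0.995, -0.094, 0.041], [-0.094, -0.996, -0.008], [0.042, 0.004, -0.999]]
force: [24.2, 1.3, -9.5]
opening: 0.002
```

send_rows(
  moves=[
    [[0, 0, 0, 1.5, 0, 0, -1], [0, 0, 0, 1.5, 0, 0, -1], [0, 0, 0, 0, 0, -3, -1], [0, 0, 0, 0, 0, -2.5, -1], [0, 0, 0, -2.5, 3.3, 0, -1]],
  ],
)

```text
time_s: 6.8
position: [0.5998, -0.0927, 0.0926]
tcp_rot: [[0.996, -0.086, 0.013], [-0.086, -0.996, -0.004], [0.014, 0.002, -1.0]]
force: [0.3, -1.1, 0.3]
opening: 0.007
```

send_rows(
  moves=[
    [[0, 0, 0, -2.5, 3.3, 0, -1], [0, 0, 0, -2.5, 3.3, 0, -1], [0, 0, 0, -2.5, 3.3, 0, -1], [0, 0, 0, 0, 0, 0, -1], [0, 0, 0, 0, 0, 0, -1]],
  ],
)

```text
time_s: 7.3
position: [0.5099, -0.1862, 0.0884]
tcp_rot: [[0.996, -0.093, 0.001], [-0.093, -0.996, -0.001], [0.001, 0.0, -1.0]]
force: [0.5, 0.0, 0.6]
opening: 0.007
```

Run:
```python
from h import *
a=capture("top"); b=capture("scene")
s=readout.read_state(); p=rz(5.2)@(s["position"]-np.array([.5214,-.0526,0])); print("case frame",p.round(4),np.round(s["force"],1))
W=np.hstack([crop(a,265,150,110,110,3.6),crop(b,200,170,110,110,3.6)]); cv2.imwrite("pics/p2.png",W); print(W.shape)
```

```text
case frame [ 0.0016 -0.1329  0.088 ] [-0.4  0.2 -0.7]
(396, 792, 3)
```

View pics/p2.png

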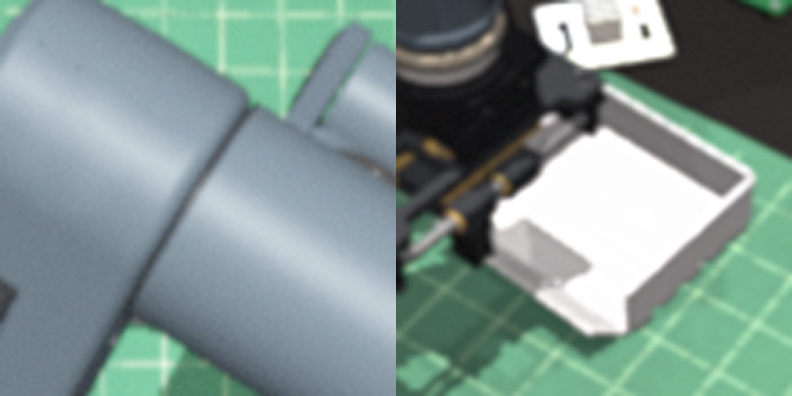

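send_rows(
  moves=[
    [[0, 0, 0, 0, 0, 3.5, -1], [0, 0, 0, 0, 0, 3.5, -1], [0, 0, 0, 0, 0, 0, -1], [0, 0, 0, 0, -0.6, 0, -1], [0, 0, 0, 0, -0.6, 0, -1]],
  ],
)

```text
time_s: 7.9
position: [0.5125, -0.173, 0.0184]
tcp_rot: [[0.996, -0.09, 0.002], [-0.09, -0.996, -0.001], [0.002, 0.001, -1.0]]
force: [-0.4, -0.1, 0.2]
opening: 0.004
```

send_rows(
  moves=[
    [[0, 0, 0, 0, -0.3, -0.2, -1], [0, 0, 0, 0, -0.3, -0.2, -1], [0, 0, 0, 0, -0.3, -0.2, -1], [0, 0, 0, 0, -0.3, -0.15, -1], [0, 0, 0, 0, -0.3, -0.15, -1]],
  ],
)

```text
time_s: 8.4
position: [0.5133, -0.1611, 0.0272]
tcp_rot: [[0.996, -0.089, 0.002], [-0.089, -0.996, -0.005], [0.002, 0.005, -1.0]]
force: [-5.3, -10.8, 5.3]
opening: 0.007
```

send_rows(
  moves=[
    [[0, 0, 0, 0, -0.3, -0.12, -1], [0, 0, 0, 0, -0.3, -0.12, -1], [0, 0, 0, 0, -0.3, -0.1, -1], [0, 0, 0, 0, -0.3, -0.1, -1], [0, 0, 0, 0, -0.3, -0.05, -1]],
  ],
)

```text
time_s: 8.9
position: [0.516, -0.1465, 0.0325]
tcp_rot: [[0.996, -0.091, 0.005], [-0.091, -0.996, -0.005], [0.005, 0.005, -1.0]]
force: [-0.5, -7.1, 2.4]
opening: 0.005
```

send_rows(
  moves=[
    [[0, 0, 0, 0, -0.3, 0, -1], [0, 0, 0, 0, -0.3, 0, -1], [0, 0, 0, 0, -0.2, 0, -1], [0, 0, 0, 0, -0.2, 0, -1], [0, 0, 0, 0, 0, 0, -1]],
  ],
)

```text
time_s: 9.4
position: [0.5168, -0.1366, 0.0323]
tcp_rot: [[0.996, -0.09, 0.005], [-0.09, -0.996, -0.005], [0.005, 0.005, -1.0]]
force: [-1.6, -8.7, 3.1]
opening: 0.007
```

send_rows(
  moves=[
    [[0, 0, 0, 0, -0.2, 0, -1], [0, 0, 0, 0, -0.2, 0, -1], [0, 0, 0, 0, -0.2, 0, -1], [0, 0, 0, 0, 0, 0, -1], [0, 0, 0, 0, 0, 0, -1]],
  ],
)

```text
time_s: 9.9
position: [0.517, -0.1363, 0.0324]
tcp_rot: [[0.996, -0.086, 0.004], [-0.086, -0.996, -0.013], [0.005, 0.012, -1.0]]
force: [-9.0, -27.9, 1.2]
opening: 0.005
```

send_rows(
  moves=[
    [[0, 0, 0, 0, 2, 0, -1], [0, 0, 0, 0, 1.5, 0, -1], [0, 0, 0, 0, 0, -4, -1], [0, 0, 0, 0, 0, -4, -1], [0, 0, 0, 0, 0, -4, -1]],
  ],
)

```text
time_s: 10.4
position: [0.5117, -0.1623, 0.1519]
tcp_rot: [[0.996, -0.092, -0.001], [-0.092, -0.996, 0.001], [-0.001, -0.001, -1.0]]
force: [0.6, -0.4, 0.7]
opening: 0.005
```

send_rows(
  moves=[
    [[0, 0, 0, -1, -4, 0, 1], [0, 0, 0, -1, -4, 0, 1], [0, 0, 0, -1, -4, 0, 1], [0, 0, 0, -1, -4, 0, 1], [0, 0, 0, -1, -4, 0, 1]],
  ],
)

```text
time_s: 10.9
position: [0.48, 0.0429, 0.1513]
tcp_rot: [[0.996, -0.092, 0.0], [-0.092, -0.996, 0.0], [0.0, -0.001, -1.0]]
force: [0.6, 0.1, 0.5]
opening: 0.375
```

send_rows(
  moves=[
    [[0, 0, 0, -1, -4, 0, 1], [0, 0, 0, -1, -4, 0, 1], [0, 0, 0, -1, -4, 0, 1], [0, 0, 0, -1, -4, 0, 1], [0, 0, 0, -1, -4, 0, 1]],
  ],
)

```text
time_s: 11.4
position: [0.4483, 0.2468, 0.1512]
tcp_rot: [[0.996, -0.091, -0.0], [-0.091, -0.996, 0.0], [-0.0, -0.0, -1.0]]
force: [0.9, -0.2, 0.1]
opening: 0.832
```

Run:
```python
from h import *
a=capture("top"); b=capture("scene")
s=readout.read_state(); p=rz(5.2)@(s["position"]-np.array([.454,.254,0])); print("pos",np.round(s["position"],4),"vs board in tool-aligned frame",p.round(4),np.round(s["force"],1),s["opening"])
q=rz(-5.2)@np.array([.025,-.03,0])
W=np.zeros((440,800,3),np.uint8); A=crop(a,265,160,100,110,4); B=crop(b,205,135,133,110,3)
W[:440,:400]=A; W[:330,400:799]=B; cv2.imwrite("pics/p3.png",W)
print([ (np.round(d["location"],3).tolist(),round(d["p"],2)) for d in spot_in("top","side_wall")+spot_in("top","far_wall")+spot_in("scene","board_grip")])
```

```text
pos [0.4478 0.2493 0.1513] vs board in tool-aligned frame [-0.0058 -0.0053  0.1513] [-0.  -0.6  0.5] 0.9243946936229024
[([0.595, -0.058, 0.035], 0.77), ([0.611, 0.195, 0.01], 0.88), ([0.399, 0.099, 0.01], 0.76), ([0.31, 0.242, 0.014], 0.73), ([0.463, 0.242, 0.012], 0.66)]
```

View pics/p3.png

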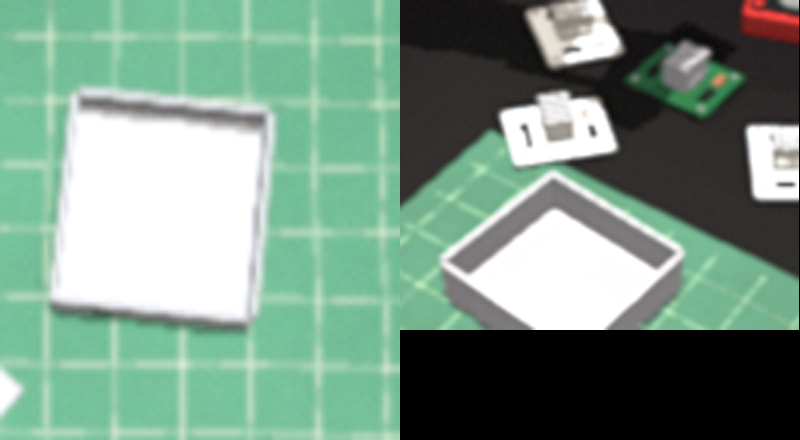

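send_rows(
  moves=[
    [[0, 0, 0, 0.55, -0.5, 3, 1], [0, 0, 0, 0, 0, 4, 1], [0, 0, 0, 0, 0, 4, 1], [0, 0, 0, 0, 0, 2.5, 1], [0, 0, 0, 0, 0, 0, 1]],
  ],
)

```text
time_s: 12.15
position: [0.453, 0.247, 0.013]
tcp_rot: [[0.996, -0.094, -0.007], [-0.094, -0.996, -0.002], [-0.007, 0.003, -1.0]]
force: [-0.1, -0.9, 0.6]
opening: 1.0
```

Run:
```python
from h import *
s=readout.read_state(); print(np.round(s["position"],4),np.round(s["force"],1),s["opening"])
b=capture("scene"); im=crop(b,240,110,120,90,5); cv2.imwrite("pics/p4.png",im)
for n,X in(("far +y",[.079,.07,.049]),("corner far",[.079,-.07,.049]),("corner side",[.075,-.074,.049]),("side -x",[-.075,-.074,.049])):
    uv=proj("top",rz(-5.2)@np.array(X)+[.5214,-.0526,0])[0]; print(n,((uv-[265,160]+.5)*4-.5).round())
```

```text
[0.453 0.247 0.013] [-0.1 -0.9  0.6] 0.999914548648599
far +y [76. 88.]
corner far [267. 107.]
corner side [272. 113.]
side -x [255. 316.]
```

View pics/p4.png

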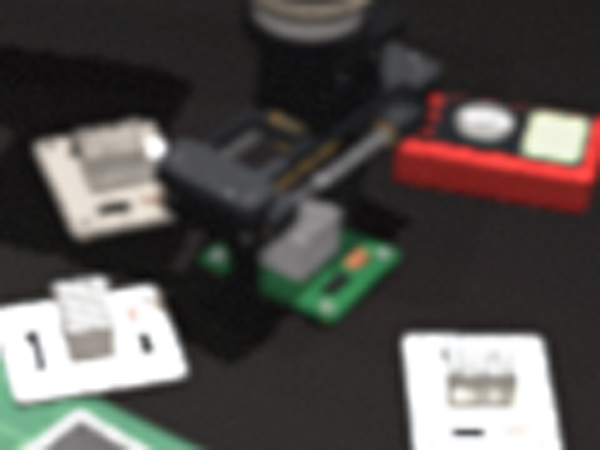

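send_rows(
  moves=[
    [[0, 0, 0, 0, -0.6, 0, 1], [0, 0, 0, 0, 0, 0, -1], [0, 0, 0, 0, 0, 0, -1], [0, 0, 0, 0, 0, 0, -1], [0, 0, 0, 0, 0, 0, -1]],
  ],
)

```text
time_s: 12.7
position: [0.4557, 0.2556, 0.0166]
tcp_rot: [[0.996, -0.091, 0.001], [-0.091, -0.996, 0.0], [0.001, -0.0, -1.0]]
force: [1.0, -0.1, 0.1]
opening: 0.719
```

send_rows(
  moves=[
    [[0, 0, 0, 0, 0, 0, -1], [0, 0, 0, 0, 0, 0, -1], [0, 0, 0, 0, 0, 0, -1], [0, 0, 0, 0, 0, 0, -1], [0, 0, 0, 0, 0, 0, -1]],
  ],
)

```text
time_s: 13.2
position: [0.4554, 0.2554, 0.016]
tcp_rot: [[0.996, -0.091, -0.0], [-0.091, -0.996, -0.0], [-0.0, 0.0, -1.0]]
force: [-0.4, -0.3, 0.6]
opening: 0.464
```

send_rows(
  moves=[
    [[0, 0, 0, 0, 0, -1, -1], [0, 0, 0, 0, 0, -3, -1], [0, 0, 0, 0, 0, -3, -1], [0, 0, 0, 0, 0, -2, -1], [0, 0, 0, 0, 0, -1, -1]],
  ],
)

```text
time_s: 13.7
position: [0.4563, 0.2558, 0.1182]
tcp_rot: [[0.996, -0.091, 0.003], [-0.091, -0.996, 0.001], [0.003, -0.001, -1.0]]
force: [0.4, 0.2, -2.4]
opening: 0.463
```

send_rows(
  moves=[
    [[0, 0, 0, 1, 3, 0, -1], [0, 0, 0, 1, 3.1, 0, -1], [0, 0, 0, 1.1, 3.1, 0, -1], [0, 0, 0, 1.1, 3.2, 0, -1], [0, 0, 0, 1, 3.1, 0, -1]],
  ],
)

```text
time_s: 14.2
position: [0.493, 0.095, 0.1157]
tcp_rot: [[0.996, -0.091, -0.001], [-0.091, -0.996, 0.0], [-0.001, 0.0, -1.0]]
force: [0.4, 0.7, -1.0]
opening: 0.465
```

send_rows(
  moves=[
    [[0, 0, 0, 1, 3.2, 0, -1], [0, 0, 0, 1.1, 3.2, 0, -1], [0, 0, 0, 1.1, 3.1, 0, -1], [0, 0, 0, 1, 3.1, 0, -1], [0, 0, 0, 1, 3, 0, -1]],
  ],
)

```text
time_s: 14.7
position: [0.5303, -0.065, 0.1155]
tcp_rot: [[0.996, -0.091, -0.001], [-0.091, -0.996, 0.001], [-0.001, -0.0, -1.0]]
force: [0.7, 0.1, -1.7]
opening: 0.462
```

Run:
```python
from h import *
a=capture("top"); b=capture("scene")
s=readout.read_state(); p=rz(5.2)@(s["position"]-np.array([.5214,-.0526,0])); print("case frame",p.round(4),np.round(s["force"],1),s["opening"])
W=np.hstack([crop(a,245,140,130,130,3),crop(b,200,120,130,130,3)]); cv2.imwrite("pics/p5.png",W)
```

```text
case frame [ 0.0125 -0.0141  0.1158] [-0.5  0.2 -0.6] 0.46115129585367143
```

View pics/p5.png

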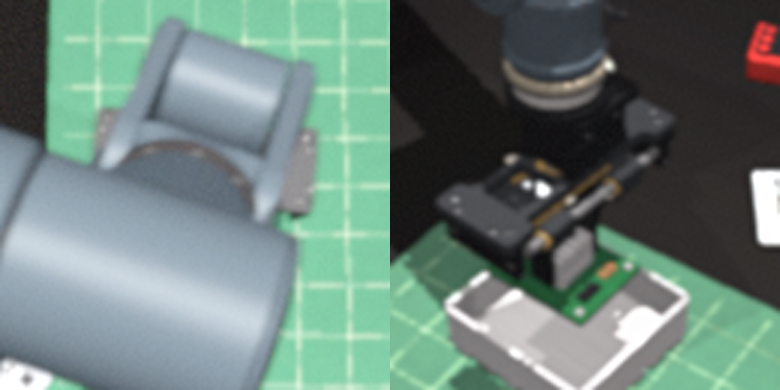

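send_rows(
  moves=[
    [[0, 0, 0, 0, 0, 3, -1], [0, 0, 0, 0, 0, 3, -1], [0, 0, 0, 0, 0, 2, -1], [0, 0, 0, 0, 0, 1, -1], [0, 0, 0, 0, 0, 0, -1]],
  ],
)

```text
time_s: 15.3
position: [0.5294, -0.0629, 0.0246]
tcp_rot: [[0.996, -0.091, -0.004], [-0.091, -0.996, 0.001], [-0.004, -0.001, -1.0]]
force: [0.0, 0.4, -0.6]
opening: 0.465
```

send_rows(
  moves=[
    [[0, 0, 0, 0, 0, 0.2, -1], [0, 0, 0, 0, 0, 0.2, -1], [0, 0, 0, 0, 0, 0.2, -1], [0, 0, 0, 0, 0, 0.1, -1], [0, 0, 0, 0, 0, 0, -1]],
  ],
)

```text
time_s: 15.8
position: [0.5313, -0.0639, 0.0199]
tcp_rot: [[0.996, -0.091, 0.001], [-0.091, -0.996, -0.0], [0.001, 0.0, -1.0]]
force: [-0.8, -0.2, 4.9]
opening: 0.458
```

send_rows(
  moves=[
    [[0, 0, 0, 0.3, 0.4, 0, -1], [0, 0, 0, 0.3, 0.4, 0, -1], [0, 0, 0, 0.3, 0.4, 0, -1], [0, 0, 0, 0.2, 0.2, 0, -1], [0, 0, 0, 0, 0, 0, -1]],
  ],
)

```text
time_s: 16.3
position: [0.5413, -0.0793, 0.0199]
tcp_rot: [[0.996, -0.091, 0.002], [-0.091, -0.996, -0.001], [0.002, 0.001, -1.0]]
force: [-0.9, 0.3, 5.2]
opening: 0.464
```

send_rows(
  moves=[
    [[0, 0, 0, 0.1, 0.15, 0, -1], [0, 0, 0, 0.1, 0.15, 0, -1], [0, 0, 0, 0.1, 0.1, 0, -1], [0, 0, 0, 0.1, 0.1, 0, -1], [0, 0, 0, 0, 0, 0, -1]],
  ],
)

```text
time_s: 16.8
position: [0.5432, -0.0833, 0.0199]
tcp_rot: [[0.996, -0.092, -0.001], [-0.092, -0.996, 0.001], [-0.001, -0.001, -1.0]]
force: [-2.4, 3.3, 8.3]
opening: 0.458
```

send_rows(
  moves=[
    [[0, 0, 0, 0.1, 0.1, 0, -1], [0, 0, 0, 0.1, 0.1, 0, -1], [0, 0, 0, 0.1, 0.1, 0, -1], [0, 0, 0, 0, 0, 0, -1], [0, 0, 0, 0, 0, 0, -1]],
  ],
)

```text
time_s: 17.3
position: [0.5448, -0.085, 0.0198]
tcp_rot: [[0.996, -0.094, -0.004], [-0.094, -0.996, 0.004], [-0.004, -0.004, -1.0]]
force: [-2.6, 7.6, 9.1]
opening: 0.463
```

send_rows(
  moves=[
    [[0, 0, 0, 0.1, 0, 0, -1], [0, 0, 0, 0.1, 0, 0, -1], [0, 0, 0, 0.1, 0, 0, -1], [0, 0, 0, 0, 0, 0, -1], [0, 0, 0, 0, 0, 0, -1]],
  ],
)

```text
time_s: 17.8
position: [0.5451, -0.085, 0.0197]
tcp_rot: [[0.996, -0.092, -0.009], [-0.092, -0.996, 0.005], [-0.009, -0.004, -1.0]]
force: [-7.1, 4.3, 12.7]
opening: 0.456
```

send_rows(
  moves=[
    [[0, 0, 0, 0.1, 0.1, -0.05, -1], [0, 0, 0, 0.1, 0.1, -0.05, -1], [0, 0, 0, 0, 0.1, 0, -1], [0, 0, 0, 0, 0, 0, -1], [0, 0, 0, 0, 0, 0, -1]],
  ],
)

```text
time_s: 18.3
position: [0.546, -0.0862, 0.0198]
tcp_rot: [[0.995, -0.095, -0.011], [-0.095, -0.995, 0.008], [-0.012, -0.007, -1.0]]
force: [-5.6, 10.0, 8.3]
opening: 0.454
```

Run:
```python
from h import *
a=capture("top"); b=capture("scene")
for i in range(4):
    capture("scene"); s=readout.read_state(); p=rz(5.2)@(s["position"]-np.array([.5214,-.0526,0])); print("case frame",p.round(4),"F case",(rz(5.2)@s["force"]).round(1),np.round(s["moment"],2),round(s["opening"],3))
W=np.zeros((600,800,3),np.uint8); W[:600,:600]=crop(b,205,140,120,120,5); W[:200,600:800]=crop(a,265,160,100,100,2); cv2.imwrite("pics/p6.png",W)
```

```text
case frame [ 0.0274 -0.0312  0.0198] F case [-6.4 10.   7.2] [ 1.76  0.86 -0.4 ] 0.453
case frame [ 0.0275 -0.0312  0.0198] F case [-7.5  9.2  7.7] [ 1.8   0.86 -0.43] 0.46
case frame [ 0.0275 -0.0312  0.0198] F case [-7.9 10.9  8.4] [ 1.77  0.9  -0.42] 0.461
case frame [ 0.0275 -0.0312  0.0198] F case [-6.7  9.4  7.5] [ 1.78  0.89 -0.45] 0.457
```

View pics/p6.png

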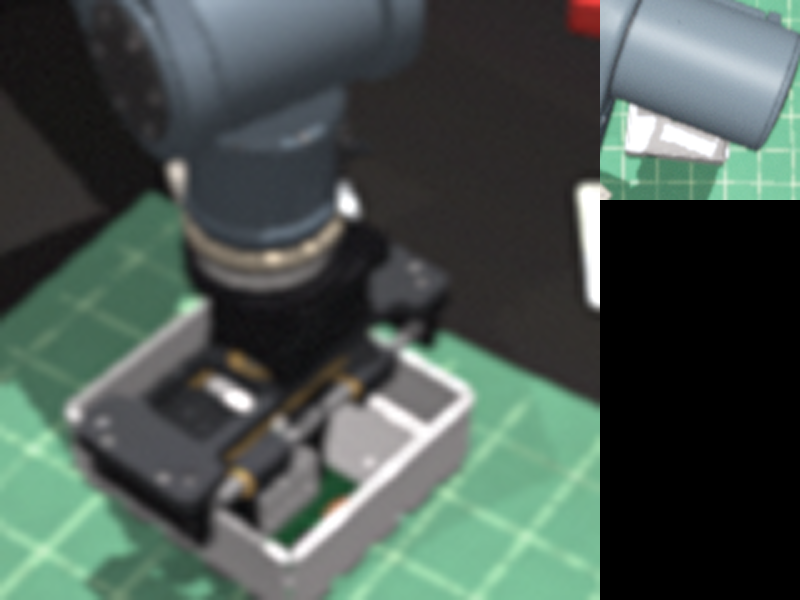

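Run:
```python
from h import *
from scipy.optimize import minimize
im=cv2.imread("pics/p3.png")
hs=cv2.cvtColor(im[:440,:400],cv2.COLOR_BGR2HSV); m=(hs[...,1]<45).astype(np.uint8)
n,l,st,_=cv2.connectedComponentsWithStats(m); k=1+np.argmax(st[1:,4]); m=(l==k).astype(np.uint8)
m=cv2.morphologyEx(m,cv2.MORPH_CLOSE,np.ones((9,9)))
print(st[k])
def boxes(z0,z1): return [np.array([[x,y,z] for x in a for y in b for z in(z0,z1)]) for a,b in(((.075,.079),(-.07,.07)),((-.075,.075),(-.074,-.07)),((-.079,.075),(-.07,.074)))]
B=boxes(0,.049)
def M(b):
    o=np.zeros(m.shape,np.uint8)
    for P in B+[np.vstack([B[0],B[2]])[:,:]]:
        uv=(proj("top",P@rz(b[2]).T+[b[0],b[1],0])-[265,160]+.5)*4-.5
        cv2.fillConvexPoly(o,cv2.convexHull((uv*16).astype(np.int32)),255,lineType=cv2.LINE_AA,shift=4)
    return o/255.
g=lambda b:np.abs(M(b)-m).sum()
for y in(-6.5,-5,-3.5):
    r=minimize(g,[.5214,-.0526,y],method="Nelder-Mead",options=dict(initial_simplex=[[.5214,-.0526,y],[.524,-.0526,y],[.5214,-.05,y],[.5214,-.0526,y+1.5]],xatol=1e-5)); print(r.x.round(4),r.fun)
for y in(-6,-5.5,-5,-4.5,-4):print(y,g([*r.x[:2],y]).round())
s=readout.read_state(); R=np.array(s["tcp_rot"]); print("tool yaw",np.degrees(np.arctan2(R[1,0],R[0,0])))
```

```text
[   45    86   231   243 47359]
[ 0.5235 -0.0541 -5.3602] 1041.1254901960783
[ 0.5235 -0.0541 -5.1555] 1038.0274509803921
[ 0.5234 -0.054  -5.2781] 1046.0392156862745
-6 1154.0
-5.5 1061.0
-5 1053.0
-4.5 1173.0
-4 1347.0
tool yaw -5.431319080923521
```

send_rows(
  moves=[
    [[0, 0, 0, 0.1, 0, 0, -1], [0, 0, 0, 0.1, 0, 0, -1], [0, 0, 0, 0, 0, 0, -1], [0, 0, 0, 0, 0, 0, -1], [0, 0, 0, 0, 0, 0, -1]],
  ],
)

```text
time_s: 19.1
position: [0.546, -0.0862, 0.0198]
tcp_rot: [[0.996, -0.093, -0.015], [-0.093, -0.996, 0.008], [-0.016, -0.007, -1.0]]
force: [-9.4, 10.0, 10.8]
opening: 0.456
```

Run:
```python
from h import *
for i in range(6):
    capture("scene"); s=readout.read_state(); p=rz(5.2)@(s["position"]-np.array([.5235,-.0541,0])); print("case frame",p.round(4),"F case",(rz(5.2)@s["force"]).round(1),np.round(s["moment"],2),round(s["opening"],3),np.round(s["tcp_rot"],3)[:2,0])
```

```text
case frame [ 0.0253 -0.0299  0.0198] F case [-10.9   8.2   9.5] [ 1.59  1.39 -0.27] 0.458 [ 0.996 -0.093]
case frame [ 0.0253 -0.0299  0.0198] F case [-10.4   7.8  11.3] [ 1.57  1.41 -0.25] 0.456 [ 0.996 -0.093]
case frame [ 0.0253 -0.0299  0.0198] F case [-9.9  8.6 10.1] [ 1.62  1.36 -0.26] 0.456 [ 0.996 -0.093]
case frame [ 0.0253 -0.0299  0.0198] F case [-10.3   8.    9.7] [ 1.55  1.37 -0.29] 0.46 [ 0.996 -0.093]
case frame [ 0.0253 -0.0299  0.0198] F case [-9.9  8.4 10.5] [ 1.53  1.39 -0.24] 0.457 [ 0.996 -0.093]
case frame [ 0.0253 -0.0299  0.0198] F case [-10.4   9.4  10.4] [ 1.56  1.37 -0.26] 0.454 [ 0.996 -0.093]
```

```bash
python3 -c "
from rig import bot; print(bot.hand_in())"
```

```text
the job is handed in; nothing more can be done
None
```

I folded both hinged walls up, set the green board in the case, pressed it into their corner, and handed the job in at about 19.5 s of the 67 s allowed. The arm is still gripping and pushing; the hand-in reports no verdict.

- **Walls:** I pushed each one along its arc until it hit its stop, at about 24 N for the far wall and 28 N for the side wall. An upright model of the case then matched the top picture to within about 1–2 pixels.
- **Board:** I gripped it by the heat sink at 40 mm and set it down on the case floor. The three white look-alikes were left alone.
- **Final push:** The readings were steady at about 10 N on the far wall, 8 N on the side wall and 10 N down. A further 2 mm of commanded push towards the far wall raised the force without moving the board.
- **Position:** The grip point measures 25.3, −29.9 mm in case coordinates, where 25, −30 is ideal. The tool is within about 0.2° of square to the case.

Some checks disagreed or were not made:
- My first estimate of the case position was about 2 mm off the later one, so I used the later one for these figures.
- The side wall's stop came about 10 mm further in than I expected. That fits fingertips thinner than I had assumed.
- Just before gripping, one reading put the tool 7 mm to one side, and I moved it over before closing.
- The multimeter, solder spool and screwdriver were never approached, but I did not measure their positions again at the end.
- My last look at the walls was just before the final 2 mm push, with the arm partly blocking the view.

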